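# Move the battery pack from the charger to the stirrer

### The job

The battery pack is latched in the charger (the dock with the square brick). Press the charger's catch so that the pack springs loose, slide it out, then slide it into the rail of the stirrer (the dock with the round plate) until its catch clicks and holds it. Let go of it there, do not force anything, and leave the other things on the counter where they are.

Things in the scene. Friction and masses are not known exactly. Their poses are not given: they have to be found in the camera images.
- pack_mid (a point): Battery pack, 0.2 to 0.36 kg; this is the centre of its grey case, 55 (x) x 40 (y) x 38 mm (z), to be grasped across y. Under the case is a black foot plate 90 x 56 x 7 mm; this point is 26 mm above the foot's underside and 19 mm below the case's top. +x points to the end that enters a rail first. In a rail the foot rests on the floor, this point 36 mm above the counter.
- pack_nose (a point): Middle of the leading end of the pack's foot plate, at its underside: 62.5 mm ahead (+x) of pack_mid and 26 mm lower. Here the foot sticks out 35 mm before the case and carries a steel strike bar, 7 mm high, which the catch hooks. The foot's other end is 27.5 mm behind pack_mid.
- charger: Charger, fixed: a rail dock with a square black brick, 100 x 110 x 45 mm, behind it. Origin: on the counter under the mouth of the rail; +x is the way in, +y across, +z up. Latched here, pack_mid is at x = 32 mm. When the catch is pressed a plunger pushes the pack out to about x = 1 mm within half a second; then it slides freely. It is clear of the rail at x < -65 mm.
- charger_pad (a point): Middle of the top of the charger's black press pad, 30 (x) x 34 mm (y), 41 mm above the counter: the outer end of the see-saw catch, at x = 152 mm in the charger's frame. Pressed straight down it takes 2 to 6 N, lets the pack go after about 6 mm and stops hard at about 11 mm; it springs back when let go.
- stirrer: Stirrer, fixed: the same rail dock with a round white plate, 170 mm across and 45 mm high, behind it. Origin and axes as for the charger. Its rail is empty. Its end block with catch, plunger and buffers was set by hand, so where the pack latches is not known: pack_mid is then somewhere between x = 18 and 47 mm. The catch clicks by itself and holds the pack.
- stirrer_mouth (a point): Middle of the stirrer's rail floor at the mouth, 10 mm above the stirrer's origin (charger alike). The 72 mm wide floor starts 30 mm before the mouth. Side walls are 60 mm apart from x = 15 to 90 mm and flare wider towards x = -8. Lips 46 mm apart, from x = 18 to 90 mm, 19.5 to 25 mm above the counter, keep the foot down: the pack can only slide in and out along x.
- stirrer_rail (a point): On the floor of the stirrer's rail, 50 mm in. Pushing the pack in, one meets the plunger (3 N) 31 mm before the latched place and some 8 to 11 N in all on the way to the click; 1.5 mm past it rubber buffers add 1.5 N per mm for 2.5 mm, then it is solid. Pushing with over 16 N can break the catch. If not latched, the pack is pushed back 28 to 31 mm when let go.
- cup: Bystander, loose: black plastic cup, 68 mm across, 58 mm tall. Origin: centre of its underside.
- bung: Bystander, loose: yellow tapered stopper for the flask, 44 mm across, 45 mm tall. Origin: centre of its underside.
- jar: Bystander, loose: amber glass jar with a metal lid, 64 mm across, 80 mm tall. Origin: centre of its underside.
- spoon_grip (a point): Bystander, loose: steel spoon lying flat, 170 mm long. This point is in its handle.
- tin: Bystander, loose: plain round steel tin, 60 mm across, 40 mm tall. Origin: centre of its underside.
There are look-alikes about, which are no part of the job. Leave any turquoise or yellow look-alike of the part that bears pack_mid alone.

How it is judged (in metres and radians):
On the way, in this order (a step that is already met when the one before it is completed fails the run):
1. the catch is pressed and the pack springs loose in the charger (x of pack_mid in the frame of charger below 0.018 m), for 0.1 s.
2. the pack is slid out of the charger, clear of its rail (x of pack_mid in the frame of charger below -0.063 m), for 0.1 s.
At the end, for the whole second after the job is handed in: The pack is latched nose first in the stirrer's rail by itself and at rest: pack_nose at x = 79.5 to 112 mm in the stirrer's frame (unlatched it is pushed back below 79 mm), pack_mid within 4 mm of the rail's middle, 32 to 41 mm high, within 0.08 rad of the rail's direction (x of pack_nose in the frame of stirrer between 0.0795 and 0.112 m and y of pack_mid in the frame of stirrer between -0.004 and 0.004 m and z of pack_mid in the frame of stirrer between 0.032 and 0.041 m and angle between the x axis of pack_mid and the x axis of stirrer, either way round below 0.08 rad and linear speed of pack below 0.02 m/s); the robot touches nothing.
It fails at once if the contact forces between pack and stirrer (all together, sideways and up and down too) pass 42 N (contact force between pack and stirrer above 42 N).
It fails at once if the contact forces between pack and charger (all together, sideways and up and down too) pass 42 N (contact force between pack and charger above 42 N).
It fails at once if the robot presses on the charger with more than 40 N (contact force between any of the arm, the fingers and charger above 40 N).
It fails at once if the robot presses on the stirrer with more than 40 N (contact force between any of the arm, the fingers and stirrer above 40 N).
It fails at once if another thing on the counter is moved by more than 40 mm (distance of any of cup, bung, jar, spoon_grip, tin from where it was at the start of the episode above 0.04 m).
It also fails if it takes over 70 s, if anything falls off the work surface, if the arm or the gripper's body presses on something with over 40 N, if the wrist force passes 120 N, or if a joint passes its speed limit or range.

### The arm

A 6-joint arm with a two-finger parallel gripper is mounted at the origin on the work surface. World frame = base frame: x ahead of the robot, y to its left, z up, the work surface at z = 0. Lengths are in mm, angles in rad, forces in N, time in s.
With the tool pointing down it reaches from about 300 to 950 mm from the base axis. Payload 3.1 kg.
Tool frame: the origin (TCP) lies on the centre line of the jaws, within the pads' length; the fingertips stand 17 mm ahead of it and the grasp point (between the pads) lies 2 mm behind it; z points along the fingers, y is the line along which they close (so a half turn about z gives the same grasp; the last joint's range is limited). The gripper opens to 85 mm and grips with 20 to 120 N. Pads are 22 mm wide; open, the fingers measure 114 mm over their backs; the gripper's body (76 mm by 85 mm) begins 54 mm behind the grasp point. The pads swing forward as they close: fully open they stand 13 mm farther back than shut.
Start: joints at [-1.242, 0.308, 1.634, -0, 1.2, -0.07], TCP at [242.67, -575.972, 217.772] pointing down, gripper open.
Joint ranges: [-3.06, 3.06], [-0.79, 1.96], [0.05, 2.63], [-1.19, 4.34], [0.05, 2.64], [-2.94, 2.94]. Speed limits (rad/s): [2.79, 2.79, 3.14, 3.14, 3.14, 3.14].

### API

Orientations are given as a 3x3 rotation matrix whose columns are the frame's x, y, z axes.
In Python, from workcell import bot, read_camera gives the robot as it stands.
- The arm moves only by the tool servo_tool, never from a script. Its argument "series" is a list of rows, each a list of 6 numbers: the shift along the world's x, y, z normalised to -1 to 1, where 1 is 1 m, then the turn, a rotation vector about the world's x, y, z normalised to -1 to 1, where 1 is pi/4 rad. In form: [[dx, dy, dz, ax, ay, az], ...]. A call has 1 to 20 rows; each row shifts and turns the commanded pose from where the row before left it; what a row does not reach is not made up. A row lasts 1/10 s, in which the tool goes at most 50 mm and 8.59 degrees, less where a joint would pass 70% of its speed; a pose out of reach is approached as far as the arm can. A call with a number of a shift or a turn outside -1 to 1 is refused whole. A call with a gripper value outside its range is refused whole. "gripper" is the opening, from 0 (shut) to 1 (fully open), set as the call begins (left out, the last holds). The fingers move at their own pace and stop on an object; the grip force is fixed at half the most. Time passes only in rows, so rows that do not move let the fingers close. It gives the time, the measured TCP pose, the force, the opening and the grip force at its end, in the units of the state.
- bot.observe(): the state, without advancing time (a new reading comes with each control period).
- read_camera(name): name is "scene" or "top" or "wrist"; returns a dict with "color" (480x640x3 uint8, red, green, blue), "range_z" (480x640 float32, mm along the optical axis (not along the pixel's ray), 0 where there is no reading), "fx", "fy", "cx", "cy" (pixels), "distortion" ([k1, k2, p1, p2, k3] as OpenCV has them; the pictures are not rectified), "pose" (4x4, takes a point from camera to world coordinates). Camera axes: x right, y up, looking along -z (the intrinsics and any distortion apply to the point x, -y, -z); pixel columns grow to the right and rows downward; lengths in mm; the calibration is good to about 2 mm. A picture is of the moment at which its call begins.
- bot.sign_off(): hands the job in; it is judged then, once.
The state is a dict: "time": time; "joint_pos": joint angles; "joint_velocities": joint speeds; "tau": joint torques, N m; "position": TCP position; "tool_rot": TCP orientation; "wrist_force": force on the tool from outside, world axes, zero at the start; "moment": the same for the moment, N m; "grip_width": finger opening in mm; "gripper_force": force on a finger pad.
Only numpy, scipy, OpenCV 4.12 (cv2) and the standard library are available. Lean on these libraries where they do the work, as an engineer would, in place of code of your own. Each camera call takes 0.05 s, during which the arm holds its last target. There are 200 camera calls.

## Working session

There is one attempt and no reset: what is moved stays moved. The work goes in short steps, Python scripts to look and compute and a tool call to move; the robot and the scene stay as the last step left them, time stands still between calls to the robot, and variables do not carry over. Pictures are saved under pics/ and viewed, at most 10 in all, crops included, and the job is handed in when it is done.

Besides the shell and the picture viewer there is one more tool, called after "Request:" as name([rows], argument=value, ...), one row to a line, values as JSON. servo_tool: Moves the arm, as the interface text tells. Its arguments: {"type":"object","properties":{"series":{"type":"array"},"gripper":{"type":"number"}},"required":["series"]}

```bash
ls; mkdir -p pics; cat > h.py <<'E'
import numpy as np, cv2
from workcell import bot, read_camera
def cloud(c):
    K=np.array([[c['fx'],0,c['cx']],[0,c['fy'],c['cy']],[0,0,1.]])
    v,u=np.mgrid[0:480,0:640]
    p=cv2.undistortPoints(np.stack([u,v],-1).reshape(-1,1,2).astype(np.float64),K,np.array(c['distortion'])).reshape(480,640,2)
    z=c['range_z']; P=np.stack([p[...,0]*z,-p[...,1]*z,-z],-1)
    T=np.array(c['pose']); W=P@T[:3,:3].T+T[:3,3]; W[z==0]=np.nan
    return W
def look(name):
    c=read_camera(name); W=cloud(c); np.savez(''+name+'.npz',W=W,color=c['color'],pose=c['pose']); return c,W
E
python3 - <<'E'
from h import *
for n in ('top','scene'):
    c,W=look(n); cv2.imwrite(f'pics/{n}0.png',c['color'][...,::-1]); print(n,np.round(c['pose'],3).tolist(),c['fx'])
print(bot.observe())
E
```

```text
pics
top [[0.025, 0.997, -0.07, 398.981], [-1.0, 0.026, 0.009, 62.822], [0.01, 0.07, 0.998, 1207.003], [0.0, 0.0, 0.0, 1.0]] 471.3643424364987
scene [[0.126, -0.8, 0.587, 1069.791], [0.992, 0.108, -0.066, 4.131], [-0.011, 0.591, 0.807, 869.439], [0.0, 0.0, 0.0, 1.0]] 447.7222041841674
{'time': 0.1, 'joint_pos': array([-1.24167703e+00,  3.08947544e-01,  1.63504960e+00, -6.11124955e-06,
        1.19970714e+00, -6.96910061e-02]), 'joint_velocities': array([-0.00062751, -0.00370314, -0.00372782, -0.00202519,  0.00176146,
        0.00091859]), 'tau': array([-1.36802919e-04, -4.16409874e+01, -2.77644449e+01, -1.61834864e-04,
        4.10515451e-03, -9.78611581e-06]), 'position': array([ 242.42934471, -575.22839677,  216.648109  ]), 'tool_rot': array([[ 9.21522819e-01,  3.88323602e-01, -6.87886545e-04],
       [ 3.88324186e-01, -9.21520668e-01,  1.99644551e-03],
       [ 1.41365244e-04, -2.10689308e-03, -9.99997771e-01]]), 'wrist_force': array([-0.29102901,  0.06902645, -0.29179859]), 'moment': array([ 0.00496142,  0.02270208, -0.00176364]), 'gripper_force': 0.0, 'grip_width': 85.25976005686464}
```

View pics/top0.png

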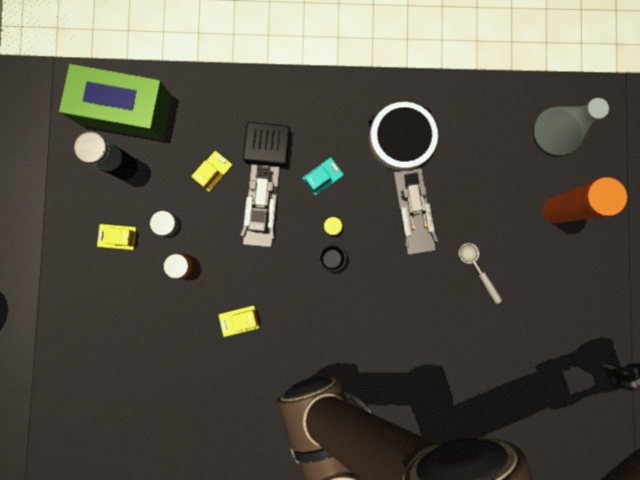

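View pics/scene0.png

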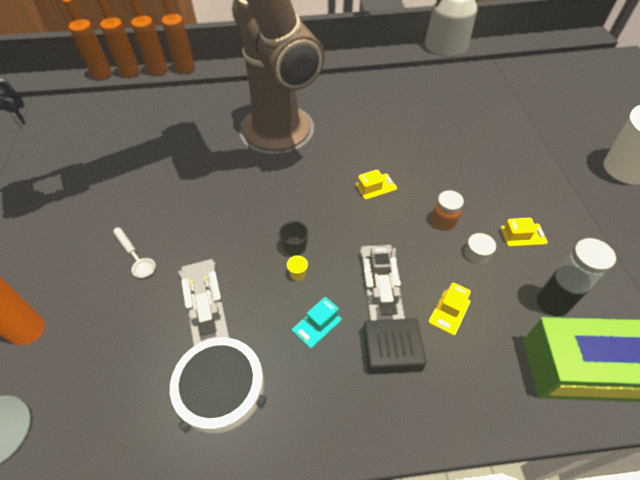

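The top picture shows the charger with its square brick at (267,143) and rail at (260,205). The stirrer's plate is at (404,135) and its rail at (417,215). Things that could be taken for the pack:
- the grey pack in the charger at (258,215): this matches the description
- turquoise look-alike at (323,176)
- yellow look-alikes at (211,170), (117,236) and (239,321)

I'll crop close on both docks.

```bash
python3 - <<'E'
from h import *
d=np.load('top.npz');W=d['W'];col=d['color'][...,::-1]
a=cv2.resize(col[115:255,225:305],None,fx=4.2,fy=4.2,interpolation=cv2.INTER_CUBIC)
b=cv2.resize(col[115:255,375:455],None,fx=4.2,fy=4.2,interpolation=cv2.INTER_CUBIC)
cv2.imwrite('pics/crop1.png',np.hstack([a,b]))
for (u0,u1) in ((225,305),(375,455)):
    R=W[160:256,u0:u1].reshape(-1,3)
    m=(R[:,2]>6)
    print(u0,R[m].min(0),R[m].max(0))
    for r in range(160,256,5):
        print(r,[int(x) if x==x else -1 for x in W[r,u0+5:u1-15:3,2]], np.round(W[r,u0+35,:2]))
E
```

```text
225 [439.02443502  87.57425436   6.0041757 ] [682.59214056 291.88487757  61.06094157]
160 [0, -1, -4, 0, 0, 39, 36, 39, 42, 42, 43, 43, 42, 47, 45, 39, 43, 45, 45, 26] [676. 198.]
165 [3, 2, 2, 0, 0, 1, -1, -3, 12, 10, 8, 11, 10, 10, 14, 15, 23, 25, 26, -1] [672. 202.]
170 [-1, 2, -2, 2, 0, 1, 3, 9, 11, 38, 40, 43, 35, 38, 10, 11, 11, -2, 0, 0] [652. 198.]
175 [-2, -3, 4, 1, 2, 0, -1, 7, 6, 38, 41, 37, -1, -1, 7, 8, 14, -5, -1, 5] [639. 197.]
180 [0, -1, -5, -1, -1, 0, 0, 43, 45, -1, 40, 36, 42, 11, 12, 9, 1, 0, 0, 0] [627. 197.]
185 [0, 0, 0, 0, -1, -1, 0, 49, 47, 24, 38, 40, 37, 47, 44, 12, 0, 1, 2, 0] [614. 197.]
190 [2, 0, 2, 1, -3, 0, -1, 12, 43, 37, 37, 37, 32, 51, 43, 16, 2, 1, 1, -1] [602. 196.]
195 [-1, 0, 0, -2, 0, 0, -2, 9, 42, 37, 37, 32, 9, 10, 15, 9, -4, 1, 1, -1] [589. 196.]
200 [0, -1, 1, -1, 0, -1, 25, 25, 47, 39, 35, 40, 45, 14, 25, 28, 2, 0, 0, -1] [577. 196.]
205 [1, 0, -1, 1, -1, -3, 26, 19, 46, 24, 27, 24, -1, 16, 24, 17, 0, -3, 0, -1] [565. 196.]
210 [0, -2, 1, 0, -3, -1, 23, 53, 58, 55, 55, 53, 50, 16, 26, 6, 0, 0, 1, -1] [549. 193.]
215 [2, 2, -4, 3, 1, 5, 26
[... 1935 characters left out ...]
0 [2, 6, -1, 3, -1, -1, -3, -4, 27, 26, 3, 11, 12, 10, 10, 33, 28, 25, -5, 2] [ 540. -188.]
225 [1, 6, 0, 1, 0, -1, 1, -7, 26, 24, 7, 31, 11, 9, 9, 35, 30, 23, -1, 1] [ 527. -187.]
230 [-1, 0, 0, -1, 1, -1, -3, 4, 9, 24, 23, 8, 12, 5, 8, 10, 9, 23, 0, 4] [ 513. -184.]
235 [-1, 1, 0, 0, 0, 1, -2, 0, 2, 25, 9, 8, 9, 6, 11, 7, 5, 13, 29, 0] [ 501. -187.]
240 [1, 4, 0, -1, 0, 1, 1, 0, -1, 23, 9, 12, 10, 15, 15, 9, 12, 9, 16, 27] [ 488. -187.]
245 [1, -3, 1, 0, 0, -1, 2, 1, 0, 22, 6, 10, 9, 12, 10, 8, 13, 8, 10, 0] [ 476. -188.]
250 [-2, -1, 0, 2, 3, -2, 0, 0, -1, 11, 10, 8, 10, 6, 8, 13, 12, 13, 0, 0] [ 463. -187.]
255 [4, 2, 0, 0, 1, 0, -1, 0, 0, 6, 2, -1, 0, -3, 5, 0, 0, 0, 0, 0] [ 450. -189.]
```

View pics/crop1.png

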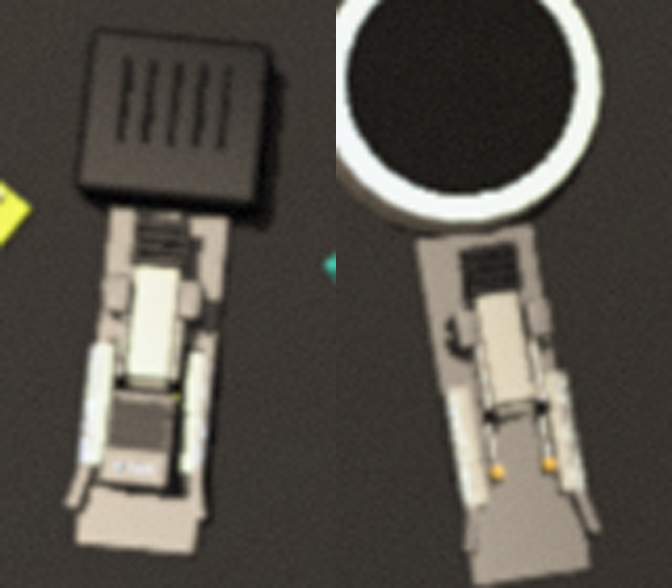

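The crop confirms the grey pack in the charger, with its case at crop (140,435) and the black press pad at (162,243). The stirrer's rail is empty, with its floor's end at (530,575) and its pad at (490,268).

```bash
python3 - <<'E'
from h import *
d=np.load('top.npz');W=d['W'];P=d['pose']
for n,(u0,u1),lo in (('ch',(235,290),0),('st',(385,445),0)):
    A=[]
    for r in range(172,250):
        w=W[r,u0:u1]; m=(w[:,2]>5)&(w[:,2]<33)
        if m.sum()<3: continue
        # compare both extreme edges
        q=w[m]; A.append((q[:,0].mean(),q[:,1].min(),q[:,1].max()))
    A=np.array(A)
    c=(A[:,1]+A[:,2])/2; p=np.polyfit(A[:,0],c,1); res=c-np.polyval(p,A[:,0]); k=abs(res)<6; p=np.polyfit(A[k,0],c[k],1)
    print(n,'yaw',np.arctan(p[0]),'y at x=500,650',np.polyval(p,[500,650]),'xmin',A[:,0].min(),'width',np.median(A[:,2]-A[:,1]))
c=read_camera('wrist'); T=np.array(c['pose']); s=bot.observe()
R=s['tool_rot']; print('cam in tool',R.T@(T[:3,3]-s['position']),np.round(R.T@T[:3,:3],3),c['fx'],s['time'])
E
```

```text
ch yaw -0.05578135301826002 y at x=500,650 [198.44049933 190.06460721] xmin 463.324876436818 width 72.36837580977706
st yaw 0.18700983650050682 y at x=500,650 [-208.6177017 -180.2345742] xmin 465.958530655765 width 72.94871781596082
cam in tool [  74.83525941    0.23713039 -155.00511238] [[-0.     0.956  0.295]
 [ 1.     0.     0.001]
 [ 0.001  0.295 -0.956]] 408.0970932977203 0.15
```

Request:
servo_tool([
  [0.019, 0.045, 0, 0, 0, -0.034],
  [0.019, 0.045, 0, 0, 0, -0.034],
  [0.019, 0.045, 0, 0, 0, -0.034],
  [0.019, 0.045, 0, 0, 0, -0.034],
  [0.019, 0.045, 0, 0, 0, -0.034],
  [0.019, 0.045, 0, 0, 0, -0.034],
  [0.019, 0.045, 0, 0, 0, -0.034],
  [0.019, 0.045, 0, 0, 0, -0.034],
  [0.019, 0.045, 0, 0, 0, -0.034],
  [0.019, 0.045, 0, 0, 0, -0.034],
  [0.019, 0.045, 0, 0, 0, -0.034],
  [0.019, 0.045, 0, 0, 0, -0.034],
  [0.019, 0.045, 0, 0, 0, -0.034],
  [0.019, 0.045, 0, 0, 0, -0.034],
  [0.019, 0.045, 0, 0, 0, -0.034],
  [0.019, 0.045, 0, 0, 0, -0.034],
  [0.014, 0.045, 0, 0, 0, -0.034],
  [0, 0.005, 0, 0, 0, 0],
], gripper=1)

```text
time: 1.95
position: [561.7, 198.9, 217.5]
tool_rot: [[0.999, -0.051, 0.001], [-0.051, -0.999, 0.002], [0.001, -0.002, -1.0]]
wrist_force: [-0.8, -1.1, 0.0]
grip_width: 85.5
gripper_force: 0.0
```

```bash
python3 - <<'E'
from h import *
c,W=look('wrist'); s=bot.observe(); print(s['position'],s['time'],s['wrist_force'],np.round(s['tool_rot'],3).tolist())
cv2.imwrite('pics/wrist1.png',c['color'][...,::-1])
E
```

```text
[560.66357675 197.14799556 217.16630864] 2.0 [-0.36107439 -1.02884684 -0.55589539] [[0.999, -0.051, -0.001], [-0.051, -0.999, 0.001], [-0.001, -0.001, -1.0]]
```

View pics/wrist1.png

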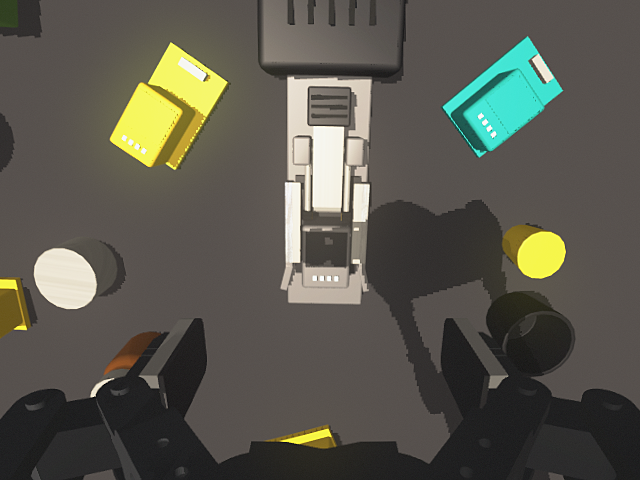

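The wrist view shows the charger: pad at (329,106), pack case at (327,257), slab's near end at row 302, corners near (289,302) and (361,303). The fingers straddle nothing yet; now measuring.

```bash
cat >> h.py <<'E'
def ray(c,px,z):
    K=np.array([[c['fx'],0,c['cx']],[0,c['fy'],c['cy']],[0,0,1.]])
    p=cv2.undistortPoints(np.array(px,float).reshape(-1,1,2),K,np.array(c['distortion'])).reshape(-1,2)
    T=np.array(c['pose']); D=np.c_[p[:,0],-p[:,1],-np.ones(len(p))]@T[:3,:3].T
    return T[:3,3]+D*((z-T[2,3])/D[:,2])[:,None]
E
python3 - <<'E'
from h import *
c,W=look('wrist')
f=lambda n,px,z:print(n,np.round(ray(c,px,z),1)[:,:2].tolist())
f('slab',[(289,302),(361,303),(288,80),(371,80)],10)
f('pad',[(308,87),(350,87),(350,126),(308,126)],41)
f('case',[(303,228),(350,229),(350,287),(301,287)],55)
f('walls',[(286,182),(369,182)],25)
def st(n,m):
    q=W[m]; r=cv2.minAreaRect(q[:,:2].astype(np.float32)); print(n,len(q),r,np.median(q,0))
v,u=np.mgrid[0:480,0:640]
box=lambda a,b,e,g:(u>=a)&(u<b)&(v>=e)&(v<g)
st('pad',box(300,358,80,132)&(W[...,2]>33)&(W[...,2]<48)&(c['color'].mean(-1)<110))
st('case',box(295,356,215,295)&(W[...,2]>48)&(W[...,2]<62))
st('slab',box(275,385,79,310)&(W[...,2]>5)&(W[...,2]<14))
E
```

```text
slab [[469.7, 235.0], [465.1, 165.2], [670.8, 220.8], [667.3, 151.7]]
pad [[661.9, 203.5], [660.3, 171.4], [631.3, 172.4], [633.0, 205.2]]
case [[554.5, 213.6], [551.7, 176.0], [501.5, 177.5], [503.6, 218.6]]
walls [[587.9, 227.4], [584.3, 156.8]]
pad 976 ((648.3269653320312, 190.00375366210938), (33.465110778808594, 29.214548110961914), 86.62679290771484) [648.19417801 186.90680156  40.62886939]
case 3078 ((529.4871215820312, 198.83609008789062), (39.90809631347656, 54.733863830566406), 85.95355224609375) [531.4261388  198.9416957   54.40047864]
slab 5023 ((569.0206909179688, 196.00576782226562), (72.46714782714844, 204.0135040283203), 86.04834747314453) [626.03634794 200.13383664   9.09202104]
```

Request:
servo_tool([
  [0.029, -0.002, -0.005, 0, 0, -0.025],
  [0.029, -0.003, -0.01, 0, 0, 0],
  [0.029, -0.002, -0.02, 0, 0, 0],
  [0, 0, -0.03, 0, 0, 0],
  [0, 0, -0.03, 0, 0, 0],
  [0, 0, -0.03, 0, 0, 0],
  [0, 0, -0.022, 0, 0, 0],
  [0, 0, 0, 0, 0, 0],
  [0, 0, 0, 0, 0, 0],
  [0, 0, 0, 0, 0, 0],
], gripper=0)

```text
time: 3.05
position: [649.1, 186.4, 72.9]
tool_rot: [[0.997, -0.076, 0.003], [-0.076, -0.997, 0.0], [0.003, -0.001, -1.0]]
wrist_force: [-0.3, 0.8, 1.8]
grip_width: -0.3
gripper_force: 0.0
```

Request:
servo_tool([
  [0, 0.002, -0.01, 0, 0, 0],
  [0, 0, 0, 0, 0, 0],
])

```text
time: 3.25
position: [647.4, 189.1, 60.7]
tool_rot: [[0.997, -0.075, -0.0], [-0.075, -0.997, 0.0], [-0.0, -0.0, -1.0]]
wrist_force: [-1.1, -0.5, -1.0]
grip_width: 0.2
gripper_force: 0.0
```

```bash
python3 - <<'E'
from h import *
for i in range(3): 
    read_camera('wrist'); s=bot.observe(); print(s['position'],s['wrist_force'])
E
```

```text
[647.34456072 189.09120853  60.72811187] [-0.35568611  0.24664648 -0.0424672 ]
[647.49556637 189.20310586  60.86577614] [-0.42200108  0.64318493  0.32402637]
[647.68078629 189.20240632  60.97260787] [ 0.55594766 -0.24057345 -0.68238777]
```

Request:
servo_tool([
  [0, 0, -0.003, 0, 0, 0],
  [0, 0, -0.003, 0, 0, 0],
  [0, 0, -0.002, 0, 0, 0],
  [0, 0, -0.001, 0, 0, 0],
  [0, 0, 0, 0, 0, 0],
  [0, 0, 0, 0, 0, 0],
])

```text
time: 4.0
position: [647.7, 189.0, 51.7]
tool_rot: [[0.997, -0.075, -0.0], [-0.075, -0.997, -0.0], [-0.0, 0.0, -1.0]]
wrist_force: [0.3, -0.3, 0.1]
grip_width: -0.0
gripper_force: 0.0
```

```bash
cat > pk.py <<'E'
from h import *
c,W=look('wrist'); s=bot.observe(); print(s['time'],s['position'],s['wrist_force'])
o=np.array([496.7,200.5]);a=-0.072; X=np.array([np.cos(a),np.sin(a)]);Y=np.array([-X[1],X[0]])
d=W[...,:2]-o; x=d@X; y=d@Y; m=(abs(y)<28)&(W[...,2]>48)&(W[...,2]<62)&(x<60)&(x>-150)
r=cv2.minAreaRect(W[m][:,:2].astype(np.float32)); print(m.sum(),r,'charger frame',(np.array(r[0])-o)@X,(np.array(r[0])-o)@Y)
E
python3 pk.py
```

```text
4.05 [647.77418052 189.04592724  51.81798036] [0.0466599  0.24118412 0.6692977 ]
0 ((0.0, 0.0), (0.0, 0.0), 0.0) charger frame -480.9895791522205 -235.71203776423857
```

Request:
servo_tool([
  [0, 0, -0.002, 0, 0, 0],
  [0, 0, -0.001, 0, 0, 0],
  [0, 0, 0, 0, 0, 0],
  [0, 0, 0, 0, 0, 0],
])

```text
time: 4.45
position: [647.6, 189.0, 48.7]
tool_rot: [[0.997, -0.075, -0.0], [-0.075, -0.997, -0.0], [-0.0, 0.0, -1.0]]
wrist_force: [-0.7, -0.6, 0.2]
grip_width: -0.1
gripper_force: 0.0
```

```bash
python3 - <<'E'
from h import *
c=read_camera('wrist'); s=bot.observe(); print(s['position'],s['wrist_force'])
t=read_camera('scene'); b=cv2.resize(t['color'][220:390,320:470],None,fx=3.2,fy=2.8235)
cv2.imwrite('pics/w2.png',np.hstack([cv2.resize(c['color'],(320,480)) ,b])[...,::-1])
E
```

```text
[647.65374211 189.03993775  48.76358475] [ 0.21901097 -1.25020152  0.63236769]
```

View pics/w2.png

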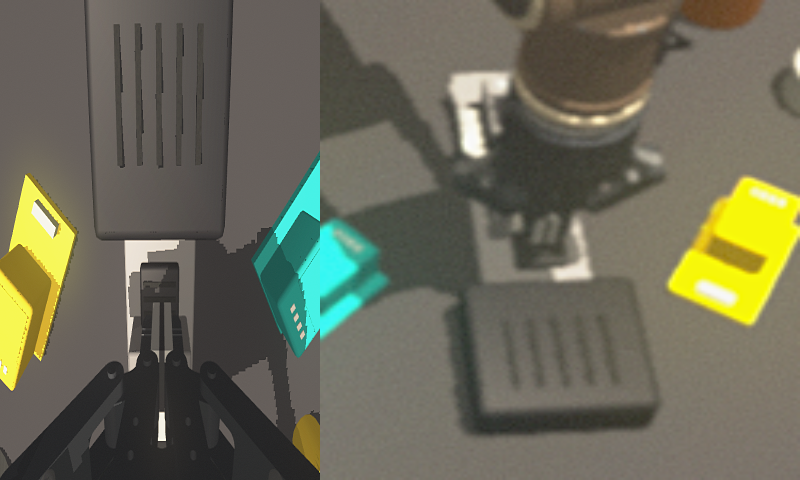

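The left half (wrist) shows the pad at about (160,270) with the shut fingertips over it. The right half (scene) is mostly hidden by the gripper. I'll check heights by depth.

```bash
python3 - <<'E'
from h import *
c,W=look('wrist')
for v in range(255,400,8): print(v,[tuple(np.round(W[v,u]).astype(int)) if W[v,u,0]==W[v,u,0] else None for u in (295,308,320,332,345)], c['color'][v,320])
c,W=look('top')
m=(W[...,2]>45)&(W[...,2]<62)&(abs(W[...,1]-199)<30)&(W[...,0]<570)&(W[...,0]>420)
q=W[m]; print(len(q),q.min(0) if len(q) else 0,q.max(0) if len(q) else 0)
E
```

```text
255 [(np.int64(659), np.int64(202), np.int64(8)), (np.int64(659), np.int64(196), np.int64(9)), (np.int64(658), np.int64(190), np.int64(9)), (np.int64(658), np.int64(184), np.int64(10)), (np.int64(657), np.int64(177), np.int64(9))] [124 116 110]
263 [(np.int64(664), np.int64(200), np.int64(35)), (np.int64(664), np.int64(194), np.int64(36)), (np.int64(664), np.int64(189), np.int64(36)), (np.int64(663), np.int64(184), np.int64(37)), (np.int64(662), np.int64(178), np.int64(35))] [39 36 36]
271 [(np.int64(663), np.int64(200), np.int64(42)), (np.int64(662), np.int64(194), np.int64(41)), (np.int64(661), np.int64(189), np.int64(39)), (np.int64(662), np.int64(184), np.int64(42)), (np.int64(661), np.int64(179), np.int64(41))] [107 100  93]
279 [(np.int64(659), np.int64(200), np.int64(40)), (np.int64(658), np.int64(195), np.int64(40)), (np.int64(658), np.int64(189), np.int64(41)), (np.int64(658), np.int64(184), np.int64(40)), (np.int64(658), np.int64(179), np.int64(41))] [100  94  89]
287 [(np.int64(655), np.int64(200), np.int64(41)), (np.int64(655), np.int64(195), np.int64(41)), (np.int64(655)
[... 2910 characters left out ...]
.int64(660), np.int64(192), np.int64(117)), (np.int64(647), np.int64(190), np.int64(99)), (np.int64(655), np.int64(186), np.int64(109)), (np.int64(659), np.int64(182), np.int64(116))] [60 57 53]
391 [(np.int64(660), np.int64(195), np.int64(120)), (np.int64(661), np.int64(192), np.int64(120)), (np.int64(645), np.int64(190), np.int64(99)), (np.int64(652), np.int64(186), np.int64(109)), (np.int64(660), np.int64(183), np.int64(121))] [62 60 56]
399 [(np.int64(666), np.int64(194), np.int64(130)), (np.int64(661), np.int64(191), np.int64(124)), (np.int64(642), np.int64(190), np.int64(99)), (np.int64(649), np.int64(186), np.int64(109)), (np.int64(664), np.int64(183), np.int64(129))] [61 58 56]
0 0 0
```

The pad still reads 41 mm high with no force, so the fingertips have not reached it. I'll go down in small steps, watching the force.

Request:
servo_tool([
  [0, 0, -0.002, 0, 0, 0],
  [0, 0, -0.002, 0, 0, 0],
  [0, 0, -0.001, 0, 0, 0],
  [0, 0, 0, 0, 0, 0],
])

```text
time: 5.05
position: [647.3, 188.9, 43.4]
tool_rot: [[0.997, -0.075, -0.001], [-0.075, -0.997, -0.0], [-0.001, 0.0, -1.0]]
wrist_force: [-0.9, -0.4, 0.9]
grip_width: 0.1
gripper_force: 0.0
```

```bash
cat > pd.py <<'E'
from h import *
c,W=look('wrist'); s=bot.observe(); print(s['time'],s['position'],s['wrist_force'])
p=W[255:330,285:355]; m=(p[...,2]>20)&(p[...,2]<46)&(p[...,0]<664)&(p[...,0]>630); print('pad z',np.median(p[m][:,2]),m.sum())
f=W[300:400,305:335]; m=(f[...,2]>46); print('finger low', np.round(f[m][np.argsort(f[m][:,2])[:200:40]],1).tolist())
E
python3 pd.py
```

```text
5.1 [647.45978913 188.98676226  43.49330597] [-0.83871535  0.27768951  0.45024842]
pad z 40.706366317391115 2885
finger low [[658.5, 193.5, 59.6], [658.4, 189.8, 61.8], [658.2, 184.3, 63.0], [658.6, 188.3, 64.1], [658.2, 186.5, 65.1]]
```

Request:
servo_tool([
  [0, 0, -0.003, 0, 0, 0],
  [0, 0, -0.003, 0, 0, 0],
  [0, 0, -0.003, 0, 0, 0],
  [0, 0, -0.003, 0, 0, 0],
  [0, 0, 0, 0, 0, 0],
])

```text
time: 5.6
position: [647.0, 188.9, 30.9]
tool_rot: [[0.997, -0.075, -0.001], [-0.075, -0.997, -0.0], [-0.001, 0.0, -1.0]]
wrist_force: [-0.5, -0.0, 0.4]
grip_width: 0.2
gripper_force: 0.0
```

```bash
python3 pd.py
```

```text
5.65 [647.29961683 188.93397321  31.27121108] [ 0.22421004 -0.28865959  0.51099182]
pad z 40.63433023017646 2174
finger low [[657.9, 192.4, 46.6], [658.5, 193.7, 49.4], [658.1, 188.6, 50.4], [658.0, 183.9, 51.7], [658.0, 186.1, 53.0]]
```

Request:
servo_tool([
  [0, 0, -0.003, 0, 0, 0],
  [0, 0, -0.003, 0, 0, 0],
  [0, 0, -0.002, 0, 0, 0],
  [0, 0, 0, 0, 0, 0],
])

```text
time: 6.05
position: [649.9, 189.1, 25.6]
tool_rot: [[0.997, -0.075, 0.004], [-0.075, -0.997, 0.0], [0.004, -0.001, -1.0]]
wrist_force: [0.8, -0.1, 4.3]
grip_width: 0.3
gripper_force: 2.3
```

```bash
python3 pd.py
```

```text
6.1 [649.8833149  189.09954699  25.56802783] [ 0.93061318 -0.71516595  5.32052594]
pad z 36.850473974065565 1640
finger low [[661.7, 193.4, 46.0], [660.8, 186.3, 47.1], [660.7, 187.0, 48.3], [660.6, 189.1, 49.5], [661.4, 194.4, 50.3]]
```

Request:
servo_tool([
  [0, 0, -0.002, 0, 0, 0],
  [0, 0, -0.002, 0, 0, 0],
  [0, 0, 0, 0, 0, 0],
  [0, 0, 0, 0, 0, 0],
])

```text
time: 6.5
position: [651.7, 189.0, 22.4]
tool_rot: [[0.997, -0.074, 0.008], [-0.074, -0.997, 0.001], [0.008, -0.001, -1.0]]
wrist_force: [3.6, -1.5, 6.1]
grip_width: -0.4
gripper_force: 3.0
```

```bash
python3 pd.py; python3 - <<'E'
from h import *
c,W=look('top')
m=(W[...,2]>45)&(W[...,2]<62)&(abs(W[...,1]-199)<30)&(W[...,0]<570)&(W[...,0]>400)
q=W[m]; print(len(q),q.min(0) if len(q) else 0,q.max(0) if len(q) else 0)
E
```

```text
6.55 [651.72697933 189.03504674  22.35628146] [ 4.21506748 -1.34556199  5.44746756]
pad z 32.29497655483112 1738
finger low [[663.0, 194.0, 46.1], [662.0, 184.2, 47.1], [663.0, 190.4, 48.4], [662.7, 184.2, 49.3], [663.2, 191.1, 50.2]]
0 0 0
```

Request:
servo_tool([
  [0, 0, 0.02, 0, 0, 0],
  [-0.01, 0, 0.04, 0, 0, 0],
  [-0.04, 0, 0.03, 0, 0, 0],
  [-0.04, 0.002, 0.03, 0, 0, 0],
  [-0.04, 0.003, 0, 0, 0, 0],
  [0, 0, 0, 0, 0, 0],
], gripper=1)

```text
time: 7.2
position: [511.1, 193.8, 138.9]
tool_rot: [[0.997, -0.073, -0.007], [-0.073, -0.997, -0.001], [-0.007, 0.002, -1.0]]
wrist_force: [-1.2, -0.6, -0.5]
grip_width: 85.0
gripper_force: 0.0
```

```bash
python3 pk.py
```

```text
7.25 [514.34319071 193.94379785 139.18719353] [ 0.74908016  0.11734433 -0.57354907]
5179 ((498.9017028808594, 201.16534423828125), (40.06190872192383, 54.442848205566406), 86.01254272460938) charger frame 2.1481351257610473 0.8220060902877464
```

Request:
servo_tool([
  [-0.018, 0.007, -0.02, 0, 0, 0],
  [0, 0, -0.035, 0, 0, 0],
  [0, 0, -0.035, 0, 0, 0],
  [0, 0, 0, 0, 0, 0],
  [0, 0, 0, 0, 0, 0],
])

```text
time: 7.75
position: [499.9, 200.8, 49.1]
tool_rot: [[0.997, -0.075, -0.002], [-0.075, -0.997, -0.001], [-0.002, 0.001, -1.0]]
wrist_force: [0.5, 0.2, -0.1]
grip_width: 85.5
gripper_force: 0.0
```

```bash
python3 pk.py; python3 - <<'E'
from h import *
d=np.load('wrist.npz');W=d['W']
for v in range(280,440,12): print(v,[np.round(W[v,u]).tolist() for u in (150,180,200,440,460,490)])
cv2.imwrite('pics/w3.png',d['color'][...,::-1])
E
```

```text
7.8 [501.28393539 201.24671234  50.46061769] [ 0.55415652 -0.70585692 -0.23283563]
11830 ((498.90167236328125, 201.2186279296875), (40.29340744018555, 55.23832321166992), 85.85892486572266) charger frame 2.1442715752818873 0.8751495346519768
280 [[500.0, 295.0, 0.0], [499.0, 278.0, 0.0], [498.0, 268.0, -1.0], [488.0, 138.0, -1.0], [488.0, 127.0, -0.0], [485.0, 110.0, -2.0]]
292 [[493.0, 297.0, -0.0], [492.0, 280.0, -0.0], [491.0, 269.0, -1.0], [481.0, 138.0, -1.0], [480.0, 127.0, -0.0], [479.0, 110.0, -1.0]]
304 [[486.0, 299.0, -1.0], [485.0, 281.0, -0.0], [484.0, 270.0, -1.0], [474.0, 138.0, -1.0], [473.0, 127.0, -0.0], [472.0, 110.0, -0.0]]
316 [[479.0, 300.0, -0.0], [478.0, 283.0, -0.0], [477.0, 271.0, -1.0], [467.0, 138.0, 0.0], [465.0, 126.0, -1.0], [464.0, 109.0, -1.0]]
328 [[471.0, 301.0, -1.0], [514.0, 246.0, 86.0], [510.0, 242.0, 79.0], [458.0, 137.0, -2.0], [507.0, 155.0, 85.0], [456.0, 109.0, -1.0]]
340 [[463.0, 303.0, -1.0], [514.0, 244.0, 94.0], [507.0, 243.0, 81.0], [451.0, 137.0, -2.0], [506.0, 157.0, 92.0], [503.0, 146.0, 88.0]]
352 [[511.0, 254.0, 95.0], [512.0, 243.
[... 375 characters left out ...]
0]]
388 [[515.0, 243.0, 118.0], [503.0, 243.0, 102.0], [429.0, 280.0, -1.0], [419.0, 137.0, -0.0], [492.0, 158.0, 97.0], [503.0, 155.0, 112.0]]
400 [[515.0, 241.0, 124.0], [500.0, 243.0, 104.0], [421.0, 281.0, -0.0], [409.0, 136.0, -2.0], [490.0, 159.0, 99.0], [509.0, 160.0, 124.0]]
412 [[515.0, 240.0, 128.0], [496.0, 244.0, 105.0], [nan, nan, nan], [401.0, 136.0, -1.0], [487.0, 159.0, 101.0], [509.0, 162.0, 128.0]]
424 [[520.0, 234.0, 138.0], [519.0, 228.0, 138.0], [403.0, 285.0, -1.0], [391.0, 136.0, -1.0], [515.0, 172.0, 137.0], [514.0, 165.0, 137.0]]
436 [[520.0, 233.0, 142.0], [519.0, 227.0, 141.0], [393.0, 286.0, -1.0], [384.0, 136.0, 1.0], [515.0, 173.0, 141.0], [515.0, 167.0, 141.0]]
```

View pics/w3.png

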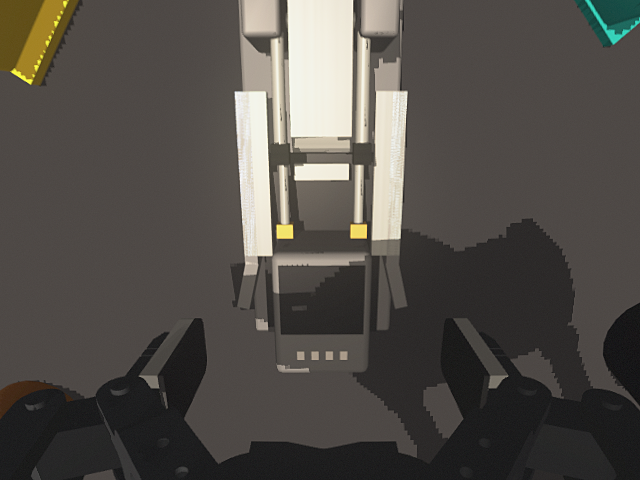

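The view shows the pack sprung loose, case at (320,310), with the open fingers straddling it clear. Their tips are about 28 mm above the reported TCP, so I'll allow for that.

Request:
servo_tool([
  [-0.003, 0, -0.02, 0, 0, 0],
  [0, 0, -0.013, 0, 0, 0],
  [0, 0, -0.005, 0, 0, 0],
  [0, 0, 0, 0, 0, 0],
  [0, 0, 0, 0, 0, 0],
])

```text
time: 8.3
position: [497.5, 201.2, 12.5]
tool_rot: [[0.997, -0.075, 0.001], [-0.075, -0.997, 0.0], [0.001, -0.0, -1.0]]
wrist_force: [-0.7, -0.2, -0.3]
grip_width: 85.4
gripper_force: 0.0
```

Request:
servo_tool([
  [0, 0, 0, 0, 0, 0],
  [0, 0, 0, 0, 0, 0],
  [0, 0, 0, 0, 0, 0],
  [0, 0, 0, 0, 0, 0],
  [0, 0, 0, 0, 0, 0],
  [0, 0, 0, 0, 0, 0],
  [0, 0, 0, 0, 0, 0],
], gripper=0)

```text
time: 9.0
position: [497.0, 201.2, 12.4]
tool_rot: [[0.997, -0.075, 0.001], [-0.075, -0.997, 0.0], [0.001, -0.0, -1.0]]
wrist_force: [-1.5, 0.3, 6.0]
grip_width: 39.2
gripper_force: 63.3
```

```bash
python3 pk.py; python3 - <<'E'
from h import *
d=np.load('wrist.npz');W=d['W']
for v in range(280,400,8): print(v,[np.round(W[v,u]).tolist() for u in (240,250,260,265,375,380,385,395)])
E
```

```text
9.05 [497.04561718 201.24278206  12.40903596] [-1.23525625 -0.40063927  5.52862802]
20002 ((499.0726013183594, 199.79595947265625), (54.93482208251953, 55.124210357666016), 85.90397644042969) charger frame 2.417101324355647 -0.5315367041149084
280 [[517.0, 231.0, 24.0], [511.0, 230.0, 10.0], [513.0, 225.0, 16.0], [527.0, 217.0, 51.0], [525.0, 183.0, 52.0], [524.0, 182.0, 52.0], [524.0, 180.0, 50.0], [507.0, 170.0, 10.0]]
288 [[514.0, 232.0, 24.0], [507.0, 231.0, 9.0], [525.0, 218.0, 53.0], [525.0, 216.0, 54.0], [522.0, 183.0, 53.0], [523.0, 182.0, 54.0], [523.0, 180.0, 54.0], [503.0, 170.0, 10.0]]
296 [[511.0, 232.0, 24.0], [504.0, 231.0, 10.0], [522.0, 219.0, 53.0], [522.0, 217.0, 53.0], [520.0, 183.0, 54.0], [520.0, 182.0, 54.0], [519.0, 180.0, 52.0], [499.0, 170.0, 8.0]]
304 [[507.0, 232.0, 25.0], [500.0, 232.0, 9.0], [520.0, 219.0, 53.0], [520.0, 217.0, 54.0], [518.0, 184.0, 55.0], [517.0, 182.0, 54.0], [517.0, 180.0, 53.0], [495.0, 170.0, 9.0]]
312 [[503.0, 233.0, 22.0], [510.0, 226.0, 38.0], [516.0, 219.0, 51.0], [517.0, 217.0, 54.0], [515.0, 184.0, 55.0], [515.0, 182.0, 54.0],
[... 1154 characters left out ...]
0], [506.0, 221.0, 66.0], [501.0, 220.0, 59.0], [497.0, 220.0, 53.0], [495.0, 184.0, 54.0], [494.0, 183.0, 53.0], [496.0, 181.0, 57.0], [501.0, 179.0, 64.0]]
376 [[510.0, 222.0, 77.0], [503.0, 222.0, 66.0], [498.0, 221.0, 59.0], [495.0, 220.0, 54.0], [492.0, 185.0, 55.0], [491.0, 183.0, 53.0], [494.0, 182.0, 57.0], [499.0, 180.0, 65.0]]
384 [[510.0, 221.0, 80.0], [500.0, 222.0, 66.0], [496.0, 221.0, 60.0], [491.0, 221.0, 53.0], [489.0, 185.0, 54.0], [489.0, 183.0, 54.0], [491.0, 182.0, 58.0], [496.0, 180.0, 65.0]]
392 [[510.0, 220.0, 83.0], [516.0, 216.0, 91.0], [493.0, 221.0, 60.0], [487.0, 221.0, 53.0], [486.0, 185.0, 54.0], [485.0, 183.0, 53.0], [489.0, 182.0, 59.0], [494.0, 180.0, 66.0]]
```

Request:
servo_tool([
  [0, 0, 0.002, 0, 0, 0],
  [-0.005, 0.0004, 0, 0, 0, 0],
  [-0.01, 0.0007, 0, 0, 0, 0],
  [-0.012, 0.0009, 0, 0, 0, 0],
  [-0.012, 0.0009, 0, 0, 0, 0],
  [-0.012, 0.0009, 0, 0, 0, 0],
  [-0.012, 0.0009, 0, 0, 0, 0],
  [-0.012, 0.0009, 0, 0, 0, 0],
  [-0.005, 0.0003, 0, 0, 0, 0],
  [0, 0, 0, 0, 0, 0],
  [0, 0, 0, 0, 0, 0],
])

```text
time: 10.15
position: [417.4, 207.2, 14.1]
tool_rot: [[0.997, -0.074, 0.001], [-0.074, -0.997, 0.0], [0.001, -0.001, -1.0]]
wrist_force: [-0.2, -0.7, -2.7]
grip_width: 38.9
gripper_force: 62.5
```

```bash
python3 pk.py
```

```text
10.2 [417.66744374 207.19257655  14.0731981 ] [ 0.44010393  0.86772638 -2.47770522]
20059 ((419.347412109375, 205.4848175048828), (54.87575912475586, 55.232479095458984), 86.73089599609375) charger frame -77.51077342813402 -0.5926731867757313
```

Request:
servo_tool([
  [0, 0, 0.02, 0, 0, 0],
  [0, 0, 0.035, 0, 0, 0],
  [0, 0, 0.035, 0, 0, 0],
  [0, -0.01, 0.016, 0, 0, 0],
  [0, -0.03, 0, 0, 0, 0.03],
  [0.002, -0.04, 0, 0, 0, 0.03],
  [0.002, -0.04, 0, 0, 0, 0.03],
  [0.002, -0.04, 0, 0, 0, 0.03],
  [0.002, -0.04, 0, 0, 0, 0.03],
  [0.002, -0.04, 0, 0, 0, 0.03],
  [0.002, -0.04, 0, 0, 0, 0.03],
  [0.002, -0.04, 0, 0, 0, 0.03],
  [0.002, -0.04, 0, 0, 0, 0.03],
  [0, -0.04, 0, 0, 0, 0.03],
  [0, -0.028, 0, 0, 0, 0.024],
  [0, 0, 0, 0, 0, 0],
  [0, 0, 0, 0, 0, 0],
  [0, 0, 0, 0, 0, 0],
])

```text
time: 12.0
position: [432.4, -220.4, 119.4]
tool_rot: [[0.984, 0.179, -0.001], [0.179, -0.984, 0.001], [-0.001, -0.001, -1.0]]
wrist_force: [0.2, 0.5, -3.1]
grip_width: 39.0
gripper_force: 62.3
```

```bash
python3 - <<'E'
from h import *
c,W=look('wrist'); s=bot.observe(); print(s['time'],s['position'],s['wrist_force'],s['grip_width'],np.round(s['tool_rot'],3).tolist())
cv2.imwrite('pics/w4.png',c['color'][...,::-1])
E
```

```text
12.05 [ 432.39956963 -220.093647    119.43104358] [ 0.59427176  0.17621764 -3.25367572] 38.832900442273726 [[0.984, 0.179, -0.001], [0.179, -0.984, 0.001], [-0.001, -0.001, -1.0]]
```

View pics/w4.png

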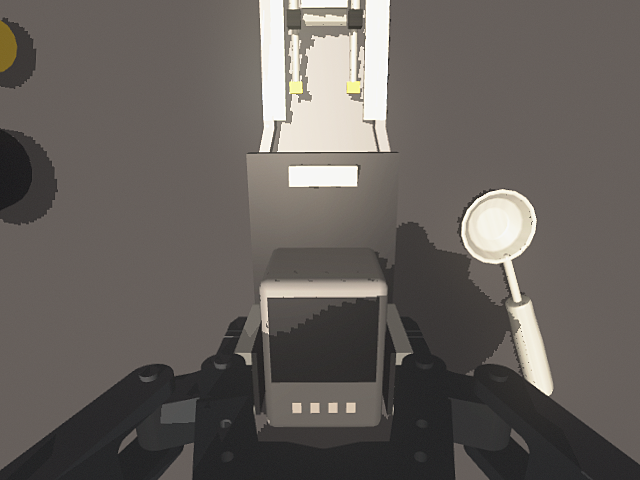

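The picture shows the pack held square, foot front edge at row 153 (columns 247 to 398). The stirrer's lips and walls are ahead at columns 262 to 388, yellow plunger tips at (296,87) and (353,87).

```bash
python3 - <<'E'
from h import *
d=np.load('wrist.npz');W=d['W']
def rect(n,m):
    q=W[m]; r=cv2.minAreaRect(q[:,:2].astype(np.float32)); print(n,len(q),r,np.median(q[:,2]))
v,u=np.mgrid[0:480,0:640]
z=W[...,2]
rect('foot',(v>150)&(v<250)&(u>235)&(u<410)&(z>80)&(z<130))
rect('case',(v>240)&(u>250)&(u<395)&(v<430)&(z>150)&(z<166))
L=(v<120)&(u>250)&(u<300)&(z>20)&(z<30); R=(v<120)&(u>350)&(u<400)&(z>20)&(z<30)
rect('L',L);rect('R',R)
# centreline from outer/inner edges
lo=[];
for r in range(2,118):
    l=W[r,250:300][L[r,250:300]]; q=W[r,350:400][R[r,350:400]]
    if len(l)>5 and len(q)>5: lo.append(((l[:,0].mean()+q[:,0].mean())/2,(l[:,1].max()+q[:,1].min())/2,(l[:,1].min()+q[:,1].max())/2,l[:,1].max()-q[:,1].min(),l[:,1].min()-q[:,1].max()))
A=np.array(lo); print(A[:,3:].mean(0)); 
for k in (1,2): p=np.polyfit(A[:,0],A[:,k],1); print(k,np.arctan(p[0]),np.polyval(p,[490,550]),A[:,0].min(),A[:,0].max())
# slab in top image
d=np.load('top.npz')
E
```

```text
foot 13807 ((477.18731689453125, -212.28330993652344), (37.27219772338867, 56.617942810058594), 10.466793060302734) 123.08967215757829
case 19899 ((434.4183654785156, -219.92071533203125), (55.35272979736328, 48.377708435058594), 10.298995971679688) 161.2432474483552
L 2810 ((534.9945678710938, -176.77149963378906), (64.35802459716797, 22.281147003173828), 10.27011775970459) 24.00485781629125
R 2810 ((544.1550903320312, -226.92352294921875), (64.4801254272461, 20.964740753173828), 9.99333381652832) 24.012134941784495
[70.33143763 43.99532096]
1 0.18189158790625623 [-210.63614464 -199.60067895] 508.9377055105853 569.8605283778478
2 0.1731298581953489 [-210.5749068  -200.08206795] 508.9377055105853 569.8605283778478
```

Request:
servo_tool([
  [-0.0186, -0.0042, -0.02, 0, 0, -0.004],
  [0, 0, -0.03, 0, 0, 0],
  [0, 0, -0.03, 0, 0, 0],
  [0, 0, -0.015, 0, 0, 0],
  [0, 0, -0.006, 0, 0, 0],
  [0, 0, 0, 0, 0, 0],
  [0, 0, 0, 0, 0, 0],
  [0, 0, 0, 0, 0, 0],
])

```text
time: 12.85
position: [415.4, -225.8, 20.0]
tool_rot: [[0.984, 0.176, 0.002], [0.176, -0.984, -0.002], [0.002, 0.002, -1.0]]
wrist_force: [0.0, 0.3, -2.8]
grip_width: 39.1
gripper_force: 62.3
```

```bash
cat > st.py <<'E'
from h import *
c,W=look('wrist'); s=bot.observe(); print(s['time'],s['position'],s['wrist_force'],np.round(s['tool_rot'][:,0],3))
a=.177;o=np.array([491.,-210.6]);X=np.array([np.cos(a),np.sin(a)]);Y=np.array([-X[1],X[0]])
z=W[...,2]; d=W[...,:2]-o; x=d@X; y=d@Y; t=(s['position'][:2]-o)@X; print('tcp frame',t,(s['position'][:2]-o)@Y)
v,u=np.mgrid[0:480,0:640]
def rect(n,m):
    q=np.c_[x[m],y[m]]
    if len(q)<20: print(n,len(q)); return
    r=cv2.minAreaRect(q.astype(np.float32)); print(n,len(q),np.round(r[0],1),np.round(r[1],1),round(r[2],2),'z',round(float(np.median(z[m])),1),'ext',np.round([q[:,0].min(),q[:,0].max(),np.percentile(q[:,1],.5),np.percentile(q[:,1],99.5)],1))
rect('casetop',(x>t-45)&(x<t+45)&(abs(y)<21)&(z>50)&(z<63))
rect('foottop',(x>t+28)&(x<t+75)&(abs(y)<32)&(z>15.5)&(z<22))
rect('L',(x>20)&(x<85)&(y>18)&(y<42)&(z>21)&(z<30))
rect('R',(x>20)&(x<85)&(y<-18)&(y>-42)&(z>21)&(z<30))
for xx in (20,35,50,65): 
    m=(abs(x-xx)<3)&(abs(y)<42)&(z>21)&(z<30); q=y[m]; print(xx,[round(float(k),1) for k in (q[q>0].min(),q[q>0].max(),q[q<0].max(),q[q<0].min())] if (q>0).any() and (q<0).any() else None)
E
python3 st.py
```

```text
12.9 [ 415.23756654 -225.86019283   19.94946786] [ 0.97367573  0.19748221 -2.45947209] [0.984 0.176 0.002]
tcp frame -77.26572063007107 -1.6817327003153988
casetop 18378 [-75.2  -0. ] [55.6 42. ] 0.0 z 61.8 ext [-103.1  -47.4  -20.8   19.4]
foottop 180 [-30.7  -1.7] [35.4 55.6] 0.17 z 19.3 ext [-48.3 -12.9 -29.1  26.1]
L 2232 [29.2 27.4] [18.4 18.4] 89.78 z 24.0 ext [20.  38.4 20.3 36.2]
R 2217 [ 29.1 -27.1] [18.2 18.1] 0.15 z 24.0 ext [ 20.   38.2 -35.8 -19.3]
20 [22.9, 36.7, -22.7, -36.1]
35 [12.5, 36.3, -12.2, -36.1]
50 None
65 None
```

Request:
servo_tool([
  [-0.0003, 0.0017, -0.004, 0, 0, 0],
  [0, 0, -0.0025, 0, 0, 0],
  [0, 0, 0, 0, 0, 0],
  [0, 0, 0, 0, 0, 0],
])

```text
time: 13.3
position: [413.9, -223.5, 12.4]
tool_rot: [[0.984, 0.176, 0.0], [0.176, -0.984, 0.0], [0.0, -0.0, -1.0]]
wrist_force: [-0.2, 0.8, -0.8]
grip_width: 39.1
gripper_force: 62.8
```

```bash
python3 st.py
```

```text
13.35 [ 413.9128661  -223.5417266    12.36039489] [ 0.04063085  0.71080013 -1.30963738] [0.984 0.175 0.   ]
tcp frame -78.16149528151959 0.8337602306510234
casetop 19013 [-76.2  -0. ] [55.4 41.9] 0.05 z 54.3 ext [-103.9  -48.5  -19.9   20.4]
foottop 10946 [-32.1   0.8] [36.1 56.4] 0.0 z 16.3 ext [-50.1 -14.  -27.   28.5]
L 2061 [27.5 27.2] [14.9 18.5] 0.13 z 24.0 ext [20.  35.  19.4 36.3]
R 2055 [ 27.5 -27.1] [15.1 18. ] 0.88 z 24.0 ext [ 20.   35.  -35.8 -22.4]
20 [22.8, 36.4, -22.5, -36.0]
35 [12.6, 36.5, -12.3, -35.5]
50 None
65 None
```

Request:
servo_tool([
  [0.0001, -0.0005, 0.001, 0, 0, 0],
  [0.0079, 0.0014, 0, 0, 0, 0],
  [0.0079, 0.0014, 0, 0, 0, 0],
  [0.0079, 0.0014, 0, 0, 0, 0],
  [0.0079, 0.0014, 0, 0, 0, 0],
  [0.0079, 0.0014, 0, 0, 0, 0],
  [0.0079, 0.0014, 0, 0, 0, 0],
  [0, 0, 0, 0, 0, 0],
  [0, 0, 0, 0, 0, 0],
])

```text
time: 14.25
position: [461.3, -215.5, 13.1]
tool_rot: [[0.984, 0.176, -0.001], [0.176, -0.984, 0.0], [-0.001, -0.0, -1.0]]
wrist_force: [0.1, 0.1, -2.1]
grip_width: 39.0
gripper_force: 62.5
```

```bash
python3 st.py
```

```text
14.3 [ 460.88600222 -215.42023946   13.01795622] [ 0.22356372  0.09102054 -2.40147786] [ 0.984  0.176 -0.001]
tcp frame -30.492241788044304 0.5574599087713601
casetop 19021 [-28.   -0.1] [55.1 41.9] 0.56 z 55.0 ext [-55.6  -0.3 -19.8  20. ]
foottop 11296 [20.9  0. ] [63.9 46.7] 89.96 z 16.8 ext [ -2.5  44.2 -30.1  30.3]
L 7724 [51.8 27.4] [63.5 18.5] 0.43 z 24.0 ext [20.  83.5 23.1 36.3]
R 7741 [ 51.8 -27. ] [63.5 18. ] 0.09 z 24.0 ext [ 20.   83.5 -35.7 -22.5]
20 [0.3, 36.3, -0.1, -36.0]
35 [12.6, 36.3, -12.4, -35.9]
50 [14.4, 36.6, -13.6, -35.9]
65 [0.2, 36.6, -0.1, -36.0]
```

Request:
servo_tool([
  [0.0059, 0.00105, 0, 0, 0, 0],
  [0.0059, 0.00105, 0, 0, 0, 0],
  [0.0059, 0.00105, 0, 0, 0, 0],
  [0.0039, 0.0007, 0, 0, 0, 0],
  [0.0039, 0.0007, 0, 0, 0, 0],
  [0, 0, 0, 0, 0, 0],
])

```text
time: 14.9
position: [487.6, -211.2, 13.4]
tool_rot: [[0.984, 0.176, 0.001], [0.176, -0.984, -0.0], [0.001, 0.0, -1.0]]
wrist_force: [-0.5, -0.3, -2.7]
grip_width: 39.1
gripper_force: 62.5
```

Request:
servo_tool([
  [0.0039, 0.0007, 0, 0, 0, 0],
  [0.0039, 0.0007, 0, 0, 0, 0],
  [0.0039, 0.0007, 0, 0, 0, 0],
  [0, 0, 0, 0, 0, 0],
])

```text
time: 15.3
position: [497.6, -208.8, 12.8]
tool_rot: [[0.984, 0.176, -0.002], [0.176, -0.984, 0.001], [-0.002, -0.001, -1.0]]
wrist_force: [-3.5, -0.6, -2.5]
grip_width: 39.4
gripper_force: 62.4
```

Request:
servo_tool([
  [0.003, 0.0005, 0, 0, 0, 0],
  [0.003, 0.0005, 0, 0, 0, 0],
  [0.003, 0.0005, 0, 0, 0, 0],
  [0.003, 0.0005, 0, 0, 0, 0],
  [0, 0, 0, 0, 0, 0],
])

```text
time: 15.8
position: [507.6, -206.8, 12.7]
tool_rot: [[0.984, 0.176, -0.006], [0.176, -0.984, 0.001], [-0.006, -0.002, -1.0]]
wrist_force: [-8.4, -2.4, 0.5]
grip_width: 39.2
gripper_force: 63.0
```

```bash
python3 st.py | head -5
```

```text
15.85 [ 507.64000382 -206.83393348   12.74226938] [-8.64767703 -2.73260357  0.69403856] [ 0.984  0.176 -0.006]
tcp frame 17.04314487907283 0.777300862136622
casetop 18976 [19.2 -0.1] [55.7 42. ] 0.82 z 54.6 ext [ -8.7  47.1 -19.7  20.3]
foottop 4956 [67.2 -0.1] [44.2 63.8] 0.33 z 16.4 ext [ 45.1  89.4 -23.2  23.6]
L 5963 [52.5 27.7] [65. 18.] 0.44 z 24.1 ext [20.  85.  23.2 36.4]
```

Request:
servo_tool([
  [0.002, 0.00035, 0, 0, 0, 0],
  [0, 0, 0, 0, 0, 0],
])

```text
time: 16.05
position: [509.1, -206.5, 12.8]
tool_rot: [[0.984, 0.177, -0.007], [0.177, -0.984, 0.001], [-0.007, -0.002, -1.0]]
wrist_force: [-9.9, -2.4, 2.1]
grip_width: 39.0
gripper_force: 63.1
```

Request:
servo_tool([
  [0.002, 0.00035, 0, 0, 0, 0],
  [0, 0, 0, 0, 0, 0],
])

```text
time: 16.25
position: [510.7, -206.3, 12.8]
tool_rot: [[0.984, 0.177, -0.008], [0.177, -0.984, 0.001], [-0.008, -0.002, -1.0]]
wrist_force: [-10.0, -2.6, 3.2]
grip_width: 38.9
gripper_force: 63.2
```

Request:
servo_tool([
  [0.002, 0.00035, 0, 0, 0, 0],
  [0, 0, 0, 0, 0, 0],
])

```text
time: 16.45
position: [513.1, -205.8, 12.8]
tool_rot: [[0.984, 0.176, -0.007], [0.176, -0.984, 0.001], [-0.006, -0.002, -1.0]]
wrist_force: [-8.3, -1.2, 2.1]
grip_width: 39.1
gripper_force: 62.9
```

Request:
servo_tool([
  [0.001, 0.0002, 0, 0, 0, 0],
  [0, 0, 0, 0, 0, 0],
])

```text
time: 16.65
position: [514.6, -205.5, 12.8]
tool_rot: [[0.984, 0.176, -0.006], [0.176, -0.984, 0.001], [-0.006, -0.002, -1.0]]
wrist_force: [-7.3, -3.0, 0.5]
grip_width: 39.0
gripper_force: 62.9
```

Request:
servo_tool([
  [0.001, 0.0002, 0, 0, 0, 0],
  [0.001, 0.0002, 0, 0, 0, 0],
  [0, 0, 0, 0, 0, 0],
])

```text
time: 16.95
position: [516.4, -205.2, 12.8]
tool_rot: [[0.984, 0.176, -0.007], [0.176, -0.984, 0.001], [-0.006, -0.002, -1.0]]
wrist_force: [-8.3, -1.7, 2.3]
grip_width: 38.9
gripper_force: 62.9
```

Request:
servo_tool([
  [0.001, 0.0002, 0, 0, 0, 0],
  [0.001, 0.0002, 0, 0, 0, 0],
  [0, 0, 0, 0, 0, 0],
])

```text
time: 17.25
position: [518.4, -204.8, 12.8]
tool_rot: [[0.984, 0.176, -0.006], [0.176, -0.984, 0.001], [-0.006, -0.002, -1.0]]
wrist_force: [-8.1, -2.2, 0.8]
grip_width: 39.3
gripper_force: 62.9
```

```bash
python3 st.py | head -5;python3 - <<'E'
from h import *
d=np.load('wrist.npz'); cv2.imwrite('pics/w5.png',d['color'][...,::-1])
E
```

```text
17.3 [ 518.46444342 -204.78929119   12.75476453] [-8.81765348 -2.92949233  2.2469977 ] [ 0.984  0.176 -0.006]
tcp frame 28.058482239845645 0.8840609260091785
casetop 18978 [30.2 -0.1] [55.3 42. ] 0.48 z 54.7 ext [  2.6  58.  -19.6  20.3]
foottop 2661 [74.1 -0.1] [36.1 63.7] 0.09 z 16.5 ext [ 56.1  92.2 -29.6  28.9]
L 4770 [57.1 29.9] [55.7 13.6] 0.28 z 24.1 ext [29.2 85.  23.3 36.5]
```

View pics/w5.png

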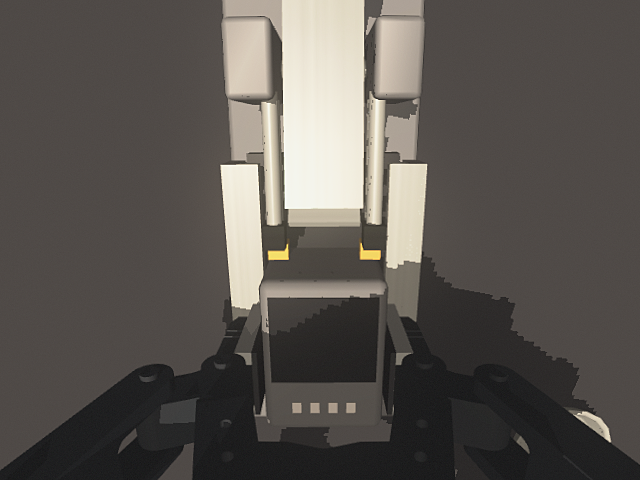

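The view shows the case square in the rail, with the yellow plunger tips at (277,253) and (370,253) almost pushed back to the black sleeves. Only a few mm remain.

Request:
servo_tool([
  [0.001, 0.0002, 0, 0, 0, 0],
  [0, 0, 0, 0, 0, 0],
])

```text
time: 17.5
position: [519.4, -204.7, 12.7]
tool_rot: [[0.984, 0.176, -0.006], [0.176, -0.984, 0.001], [-0.006, -0.002, -1.0]]
wrist_force: [-8.5, -1.5, 2.7]
grip_width: 38.9
gripper_force: 62.9
```

Request:
servo_tool([
  [0.001, 0.0002, 0, 0, 0, 0],
  [0, 0, 0, 0, 0, 0],
])

```text
time: 17.7
position: [520.4, -204.5, 12.8]
tool_rot: [[0.984, 0.176, -0.006], [0.176, -0.984, 0.001], [-0.006, -0.002, -1.0]]
wrist_force: [-8.7, -2.2, 1.2]
grip_width: 39.0
gripper_force: 62.9
```

Request:
servo_tool([
  [0.001, 0.0002, 0, 0, 0, 0],
  [0, 0, 0, 0, 0, 0],
])

```text
time: 17.9
position: [521.4, -204.3, 12.8]
tool_rot: [[0.984, 0.176, -0.007], [0.176, -0.984, 0.001], [-0.006, -0.002, -1.0]]
wrist_force: [-8.4, -3.1, 2.2]
grip_width: 39.2
gripper_force: 62.9
```

Request:
servo_tool([
  [0.001, 0.0002, 0, 0, 0, 0],
  [0, 0, 0, 0, 0, 0],
])

```text
time: 18.1
position: [522.3, -204.1, 12.8]
tool_rot: [[0.984, 0.176, -0.007], [0.176, -0.984, 0.001], [-0.006, -0.002, -1.0]]
wrist_force: [-8.7, -2.8, 1.2]
grip_width: 39.1
gripper_force: 63.0
```

Request:
servo_tool([
  [0.001, 0.0002, 0, 0, 0, 0],
  [0, 0, 0, 0, 0, 0],
])

```text
time: 18.3
position: [523.3, -203.9, 12.8]
tool_rot: [[0.984, 0.176, -0.007], [0.176, -0.984, 0.001], [-0.006, -0.002, -1.0]]
wrist_force: [-8.7, -2.4, 2.1]
grip_width: 39.0
gripper_force: 63.0
```

```bash
python3 st.py | head -4; python3 - <<'E'
from h import *
d=np.load('wrist.npz');W=d['W'];c=d['color'].astype(int)
for v in range(215,290,3): print(v,c[v,277].tolist(),np.round(W[v,277]).tolist(),'|',c[v,320].tolist(),np.round(W[v,320]).tolist())
E
```

```text
18.35 [ 523.33278981 -203.90604288   12.77274973] [-8.94770619 -1.94120467  1.48665726] [ 0.984  0.176 -0.006]
tcp frame 33.00628723071213 0.8963046666509777
casetop 18971 [35.3  0.1] [42.  55.4] 89.72 z 54.6 ext [  7.5  62.9 -19.7  20.4]
foottop 2177 [79. -0.] [36.1 63.9] 0.16 z 16.4 ext [ 61.   97.2 -30.4  30. ]
215 [191, 179, 160] [567.0, -182.0, 43.0] | [243, 242, 231] [570.0, -195.0, 43.0]
218 [192, 181, 160] [566.0, -182.0, 42.0] | [243, 242, 231] [569.0, -195.0, 44.0]
221 [191, 180, 159] [565.0, -182.0, 42.0] | [243, 242, 230] [568.0, -195.0, 44.0]
224 [193, 183, 162] [564.0, -182.0, 42.0] | [228, 225, 202] [567.0, -195.0, 45.0]
227 [194, 183, 161] [563.0, -182.0, 42.0] | [193, 183, 161] [564.0, -196.0, 34.0]
230 [196, 186, 165] [562.0, -182.0, 42.0] | [189, 178, 158] [563.0, -196.0, 35.0]
233 [196, 186, 165] [561.0, -183.0, 43.0] | [193, 182, 160] [562.0, -196.0, 35.0]
236 [197, 187, 165] [560.0, -183.0, 43.0] | [183, 174, 154] [561.0, -196.0, 36.0]
239 [187, 176, 156] [559.0, -183.0, 42.0] | [177, 167, 148] [559.0, -197.0, 35.0]
242 [75, 73, 65] [559.0, -183.0, 44.0] | [91, 
[... 484 characters left out ...]
]
263 [71, 68, 61] [552.0, -184.0, 44.0] | [74, 70, 64] [552.0, -198.0, 37.0]
266 [78, 74, 69] [549.0, -184.0, 40.0] | [73, 70, 62] [552.0, -198.0, 40.0]
269 [77, 72, 67] [549.0, -184.0, 43.0] | [75, 70, 66] [552.0, -198.0, 43.0]
272 [77, 75, 67] [549.0, -184.0, 45.0] | [75, 71, 65] [552.0, -198.0, 46.0]
275 [74, 72, 65] [549.0, -185.0, 48.0] | [73, 70, 63] [552.0, -198.0, 48.0]
278 [76, 73, 66] [550.0, -185.0, 51.0] | [73, 70, 65] [552.0, -198.0, 51.0]
281 [106, 100, 93] [549.0, -185.0, 52.0] | [106, 99, 93] [552.0, -198.0, 53.0]
284 [140, 131, 121] [549.0, -186.0, 54.0] | [139, 130, 120] [551.0, -198.0, 54.0]
287 [153, 144, 133] [548.0, -186.0, 53.0] | [150, 139, 128] [550.0, -199.0, 53.0]
```

Request:
servo_tool([
  [0.001, 0.0002, 0, 0, 0, 0],
  [0, 0, 0, 0, 0, 0],
])

```text
time: 18.55
position: [525.1, -203.6, 12.7]
tool_rot: [[0.984, 0.176, -0.005], [0.176, -0.984, 0.001], [-0.005, -0.002, -1.0]]
wrist_force: [-6.6, -1.4, -0.4]
grip_width: 39.1
gripper_force: 62.7
```

Request:
servo_tool([
  [0.001, 0.0002, 0, 0, 0, 0],
  [0, 0, 0, 0, 0, 0],
])

```text
time: 18.75
position: [525.9, -203.4, 12.7]
tool_rot: [[0.984, 0.176, -0.005], [0.176, -0.984, 0.001], [-0.005, -0.002, -1.0]]
wrist_force: [-7.0, -2.5, 0.3]
grip_width: 39.0
gripper_force: 62.8
```

```bash
cat > bm.py <<'E'
from h import *
c,W=look('wrist'); s=bot.observe(); print(s['position'],s['wrist_force'])
for v in range(5,250,20): print(v,np.round(np.median(W[v-2:v+3,312:328].reshape(-1,3),0),1).tolist())
E
python3 bm.py
```

```text
[ 525.87770457 -203.47746629   12.75724462] [-7.68287355 -1.40787736  0.22759967]
5 [631.0, -184.0, 40.5]
25 [626.5, -184.7, 37.4]
45 [621.1, -185.6, 37.5]
65 [615.7, -186.6, 37.6]
85 [610.2, -187.6, 37.5]
105 [604.5, -188.6, 37.6]
125 [598.7, -189.6, 37.3]
145 [592.8, -190.6, 37.5]
165 [586.7, -191.7, 37.5]
185 [580.5, -192.8, 37.6]
205 [574.1, -193.9, 37.6]
225 [nan, nan, nan]
245 [557.3, -196.9, 26.0]
```

The beam has dropped level (37.5 mm) and the force fell, so it clicked. I'll back off the push and see whether it holds.

Request:
servo_tool([
  [-0.001, -0.0002, 0, 0, 0, 0],
  [-0.001, -0.0002, 0, 0, 0, 0],
  [-0.001, -0.0002, 0, 0, 0, 0],
  [0, 0, 0, 0, 0, 0],
  [0, 0, 0, 0, 0, 0],
])

```text
time: 19.3
position: [523.9, -203.8, 12.7]
tool_rot: [[0.984, 0.176, -0.003], [0.176, -0.984, 0.001], [-0.003, -0.001, -1.0]]
wrist_force: [-5.9, -1.0, -1.5]
grip_width: 38.7
gripper_force: 62.5
```

```bash
python3 st.py | head -4
```

```text
19.35 [ 523.98817095 -203.82077572   12.71385752] [-5.73241134 -1.13535257 -2.36688317] [ 0.984  0.176 -0.003]
tcp frame 33.66644253685466 0.8648419402553396
casetop 18985 [35.7  0. ] [42.  55.4] 89.76 z 54.6 ext [  7.9  63.4 -19.7  20.4]
foottop 2560 [79.7 -0.1] [36.  63.8] 0.21 z 16.4 ext [ 61.7  97.8 -30.1  30. ]
```

Request:
servo_tool([
  [-0.001, -0.0002, 0, 0, 0, 0],
  [-0.001, -0.0002, 0, 0, 0, 0],
  [0, 0, 0, 0, 0, 0],
  [0, 0, 0, 0, 0, 0],
])

```text
time: 19.75
position: [523.7, -204.0, 12.9]
tool_rot: [[0.984, 0.176, 0.0], [0.176, -0.984, 0.001], [0.0, -0.001, -1.0]]
wrist_force: [-0.3, 1.9, -6.8]
grip_width: 39.3
gripper_force: 62.0
```

```bash
python3 st.py | head -4; python3 bm.py|sed -n 5,11p
```

```text
19.8 [ 523.69504137 -204.03561543   12.92563167] [-0.6900686   2.28778812 -6.98831053] [0.984 0.176 0.   ]
tcp frame 33.34006432516886 0.7049722566763066
casetop 19031 [34.7  0. ] [42.  56.4] 89.8 z 54.7 ext [  6.5  62.9 -19.7  20.3]
foottop 2730 [79.4  0. ] [36.  63.9] 0.09 z 16.6 ext [ 61.4  97.5 -29.6  29.4]
65 [613.5, -187.2, 37.6]
85 [nan, nan, nan]
105 [602.2, -189.2, 37.6]
125 [nan, nan, nan]
145 [590.4, -191.2, 37.7]
165 [584.3, -192.3, 37.5]
185 [578.1, -193.4, 37.7]
```

Request:
servo_tool([
  [0, 0, -0.0015, 0, 0, 0],
  [0, 0, 0, 0, 0, 0],
])

```text
time: 20.05
position: [523.7, -204.4, 12.4]
tool_rot: [[0.984, 0.176, -0.0], [0.176, -0.984, 0.0], [0.0, -0.0, -1.0]]
wrist_force: [-2.6, 3.3, 1.1]
grip_width: 39.1
gripper_force: 62.8
```

Request:
servo_tool([
  [0, 0, 0, 0, 0, 0],
  [0, 0, 0, 0, 0, 0],
  [0, 0, 0, 0, 0, 0],
  [0, 0, 0, 0, 0, 0],
  [0, 0, 0.01, 0, 0, 0],
  [0, 0, 0.03, 0, 0, 0],
  [0, 0, 0.04, 0, 0, 0],
  [0, 0, 0.04, 0, 0, 0],
  [0, 0, 0, 0, 0, 0],
  [0, 0, 0, 0, 0, 0],
], gripper=1)

```text
time: 21.05
position: [524.7, -205.2, 133.9]
tool_rot: [[0.984, 0.176, 0.004], [0.176, -0.984, -0.002], [0.003, 0.002, -1.0]]
wrist_force: [-0.3, -0.1, -0.7]
grip_width: 85.4
gripper_force: 0.0
```

```bash
python3 - <<'E'
import re
s=open('st.py').read(); open('st2.py','w').write(s.replace("x>t-45","x>-40").replace("x<t+45","x<75").replace("x>t+28","x>60").replace("x<t+75","x<110"))
E
python3 st2.py|head -4; python3 - <<'E'
from h import *
d=np.load('wrist.npz'); cv2.imwrite('pics/w6.png',d['color'][...,::-1])
E
```

```text
21.1 [ 523.3150645  -204.49783167  132.06002347] [-0.36961684  0.55642255 -0.82651391] [0.984 0.176 0.   ]
tcp frame 32.88463831937579 0.3168828082889954
casetop 5627 [34.7  0.1] [55.3 40.1] 0.35 z 54.3 ext [  7.1  62.3 -19.6  19.8]
foottop 1000 [78.5  0.2] [62.9 36.9] 89.95 z 16.3 ext [ 60.1  97.  -27.2  28.4]
```

View pics/w6.png

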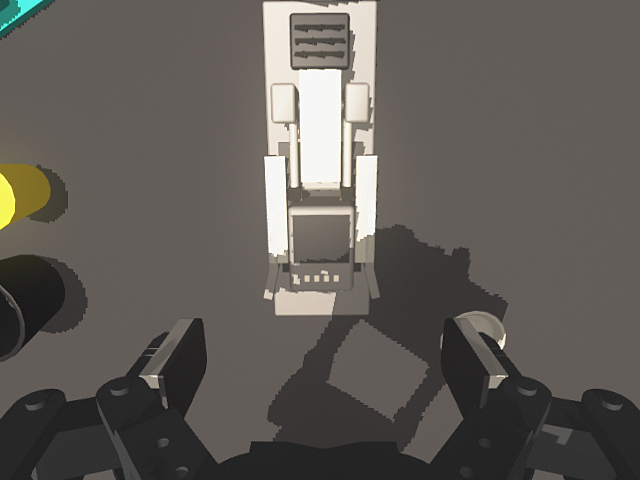

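The picture shows the pack latched in the stirrer, case at (320,248), with the gripper clear and open. pack_mid is at x = 34.7 mm, y = 0.1 mm, about 97 mm at the nose. I'm handing in.

```bash
python3 -c "
from workcell import bot
print(bot.sign_off())"
```

```text
the job is handed in; nothing more can be done
None
```

I pressed the charger's catch, slid the pack out and latched it in the stirrer at about x = 35 mm; it held when I let go, nothing else on the counter was touched as far as I could see, and the job was handed in at about 21 s (no verdict was returned).

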